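# Comb loose brass rods into the grooves of a sorting tray

### The job

Three brass rods lie askew on the ribs of the sorting tray. Pick up the rake by its upright grip, set its teeth down on the flat strip at one end of the tray and comb slowly across the ribs to the strip at the other end, keeping the teeth resting lightly on the ribs (the bed is springy and not quite level, so go by feel and never bear down), until every rod lies down in a groove of its own; move the rods with the rake only. Then stand the rake upright on the bench, clear of the tray, and leave the things around alone.

Things in the scene. Friction and masses are not known exactly. Their poses are not given: they have to be found in the camera images.
- tray: open wooden tray fixed to the bench, 136 (x) x 212 (y) mm, walls 5 mm thick, 36 mm high; origin at the centre of its underside, on the bench. Its bed has 11 aluminium ribs along the tray's x, 12 mm apart in y (outer ones at y = -60 and +60 mm), so 10 grooves along x, 8 mm wide and 7.5 mm deep, for one rod each
- bed_mid (a point): middle of the bed, nominal height of the rib tops: 24 mm above the bench. In truth the bed slopes along y about its middle by up to 0.04 rad either way (up to 3.2 mm higher or lower under the end strips); this is not measured. It sinks on springs, 1 mm for each 10 N. Comb with 3 to 8 N of downward force; loads above 16 N damage the bed
- strip_a (a point): centre of the flat wooden strip at the tray's +y end, 39 (y) x 122 (x) mm, flush with the rib tops (nominal height, see bed_mid), with room for the rake's teeth between the rods and the end wall. 79.5 mm from the tray's middle
- strip_b (a point): centre of the like strip, 79.5 mm from the middle, at the tray's -y end. A rod that dips askew into a groove can wedge before the teeth (drag and load rise): back off, lift clear, and comb from the other end, which frees it
- rake_grip (a point): centre of the rake's upright wooden grip plate, 63.5 mm above the undersides of its teeth; z up. Plate 40 (x) x 14 (y, pinch it across here) x 46 (z) mm, top at 86.5 mm. Below it a bar 98 mm long along x (20 mm wide, top at 33 mm) carries the teeth. 130 to 210 g; it stands upright on its teeth on the bench
- rake_foot (a point): middle of the undersides of the rake's row of six flat-bottomed steel teeth, each 7 (x) x 32 (y) x 20 mm high; row 96 x 32 mm. It combs along its own y, either way, with the row along the grooves (rake x along tray x): upright tooth faces push rods broadside, undersides glide on the ribs over rods that have dropped
- rod1_mid (a point): centre of one of three alike plain brass rods, 7 mm in diameter, 70 mm long, 23 g, smooth and slippery; x runs along the rod. At first they lie skew (30 to 45 degrees) across the ribs near the middle of the bed, apart. Down in a groove its centre is about 20 mm above the bench, lying on the ribs 27.5 mm (up to 2 mm more or less by the slope)
- rod2_mid (a point): centre of one of three alike plain brass rods, 7 mm in diameter, 70 mm long, 23 g, smooth and slippery; x runs along the rod. At first they lie skew (30 to 45 degrees) across the ribs near the middle of the bed, apart. Down in a groove its centre is about 20 mm above the bench, lying on the ribs 27.5 mm (up to 2 mm more or less by the slope)
- rod3_mid (a point): centre of one of three alike plain brass rods, 7 mm in diameter, 70 mm long, 23 g, smooth and slippery; x runs along the rod. At first they lie skew (30 to 45 degrees) across the ribs near the middle of the bed, apart. Down in a groove its centre is about 20 mm above the bench, lying on the ribs 27.5 mm (up to 2 mm more or less by the slope)
- film_can: bystander, loose, to be left alone: black plastic canister, 34 mm across, 48 high; origin at the centre of its underside
- alu_lid: bystander, loose, to be left alone: flat aluminium screw lid, 44 mm across, 13 high; origin at the centre of its underside
- pliers_round: bystander, loose, to be left alone: small pliers with blue handles, 135 x 43 x 13 mm, lying flat; origin at the centre of its underside

How it is judged:
By the outcome, as a careful person would: the job done as asked, in the order asked, and still so for the second after the job is handed in, with the robot touching nothing.
It also fails if it takes over 72 s, if anything falls off the work surface, if the arm or the gripper's body presses on something with over 40 N, if the wrist force passes 120 N, or if a joint passes its speed limit or range.

### The arm

A 6-joint arm with a two-finger parallel gripper is mounted at the origin on a cart in front of the work surface, level with it; the furniture and walls round the work are solid. World frame = base frame: x ahead of the robot, y to its left, z up, the work surface at z = 0. Lengths are in mm, angles in rad, forces in N, time in s.
With the tool pointing down it reaches from about 200 to 875 mm from the base axis. Payload 3.4 kg.
Tool frame: the origin (TCP) lies on the centre line of the jaws, within the pads' length; the fingertips stand 8 mm ahead of it and the grasp point (between the pads) lies 11 mm behind it (robot.tcp_to_tips is the z of the fingertips in the tool frame, in mm); z points along the fingers, x is the direction in which the jaws open and shut, and the axes are right-handed (so a half turn about z gives the same grasp; the last joint's range is limited). The gripper opens to 94 mm and grips with 3 to 60 N. Pads are 16 mm wide; open, the fingers measure 119 mm over their backs; the gripper's body (75 mm by 177 mm) begins 78 mm behind the grasp point.
Start: joints at [1.107, 0.276, 1.505, -0, 1.361, -0.121], TCP at [193.291, 541.575, 213.493] pointing down, gripper open.
Joint ranges: [-2.89, 2.89], [-0.75, 2.08], [0.22, 2.7], [-1.18, 4.32], [0.11, 2.71], [-2.7, 2.7]. Speed limits (rad/s): [2.57, 2.57, 3.14, 3.14, 3.14, 3.14].

### API

Orientations are given as a rotation vector (axis times angle).
In Python, from station import robot gives the robot as it stands. The module is installed in compiled form; this text tells all that it offers. Calls block until the motion is done:
- robot.move_pose(position, orientation): joint-space move of the TCP to a pose.
- robot.move_straight(position, attitude=None, rate=150): straight line of the TCP; attitude=None keeps the orientation; rate is the mean speed in mm/s.
- robot.move_j(angles): joint-space move.
- robot.set_gripper(opening, effort=None): finger opening in mm; effort is the grip in N (None keeps the last); returns when the fingers have stopped.
- robot.wait(seconds).
- robot.solve_ik(position, orientation): joint angles nearest the present ones, or None.
- robot.grab_frame(name): name is "scene" or "side" or "wrist"; returns a dict with "pixels" (400x640x3 uint8, blue, green, red), "mtx" (3x3 intrinsics, pixels), "eye" and "rotation" of the camera in the world; the wrist camera has in their place "mount" (4x4, takes a point from camera to tool coordinates, whose origin is the TCP and whose axes are the tool frame's). Camera axes: x right, y down, z forward; pixel columns grow to the right and rows downward; lengths in mm; the calibration is good to about 2 mm. The wrist camera is an equidistant fisheye: a pixel r from the principal point sees the ray r / f radians off the axis. A picture is of the moment at which its call begins: read the wrist's pose just before it. There is no depth.
A pose or a line that the arm cannot do raises robot.MotionError and nothing moves.
- robot.finish_job(): hands the job in, once; it reports no verdict.
Readings, each from a call of its own:
- robot.read_time(): time.
- robot.read_joints(): joint angles.
- robot.read_joint_vel(): joint speeds.
- robot.read_joint_efforts(): joint torques, N m.
- robot.read_position(): TCP position.
- robot.read_tool_rot(): TCP orientation.
- robot.read_wrist_force(): force on the tool from outside, world axes, zero at the start.
- robot.read_wrist_torque(): the same for the moment, N m.
- robot.read_opening(): finger opening in mm.
Only numpy, scipy, OpenCV 4.12 (cv2) and the standard library are available. Lean on these libraries where they do the work, as an engineer would, in place of code of your own. Each camera call takes 0.05 s, during which the arm holds its last target. There are 200 camera calls.

## Working session

There is one attempt and no reset: what is moved stays moved. The work goes in short steps, each a Python script; the robot and the scene stay as the last script left them, time stands still between calls to the robot, and variables do not carry over. Pictures are saved under pics/ and viewed, about 8 in all and at most 12, crops included, and the job is handed in when it is done.

```bash
mkdir -p pics; python3 - <<'E'
from station import robot
import cv2,numpy as np
for n in("scene","side"):
    f=robot.grab_frame(n);cv2.imwrite(f"pics/{n}0.png",f["pixels"]);print(n,f["mtx"].tolist(),f["eye"],np.array(f["rotation"]).tolist())
f=robot.grab_frame("wrist");print(f["mtx"],f["mount"]);cv2.imwrite("pics/w0.png",f["pixels"])
print(robot.read_time(),robot.read_tool_rot(),robot.read_wrist_force())
a=cv2.imread("pics/scene0.png");b=cv2.imread("pics/side0.png")
E
```

```text
scene [[480.372283574502, 0.0, 318.5928026113608], [0.0, 480.372283574502, 193.93503904843294], [0.0, 0.0, 1.0]] [-57.08527523 424.47226821 541.68937876] [-1.1130426592740683, 2.1424037184141973, -1.168276115116952]
side [[424.3497575367196, 0.0, 320.3519249117991], [0.0, 424.3497575367196, 195.50249969607916], [0.0, 0.0, 1.0]] [ 137.30827674 -665.13987458  359.04267178] [-1.850553052032231, 0.46789960041181383, -0.35949629804435995]
[[309.70691629   0.         320.00120772]
 [  0.         309.70691629 198.33316602]
 [  0.           0.           1.        ]] [[ 9.99999710e-01  6.33682893e-04  4.23550341e-04  8.75056353e-03]
 [-7.18994045e-04  9.68694211e-01  2.48255935e-01 -7.23636870e+01]
 [-2.52975224e-04 -2.48256167e-01  9.68694385e-01 -1.72336927e+02]
 [ 0.00000000e+00  0.00000000e+00  0.00000000e+00  1.00000000e+00]]
0.15 [ 2.56728163e+00  1.80966633e+00 -1.81178547e-03] [ 0.29370507 -0.87963432 -0.68663061]
```

View pics/scene0.png

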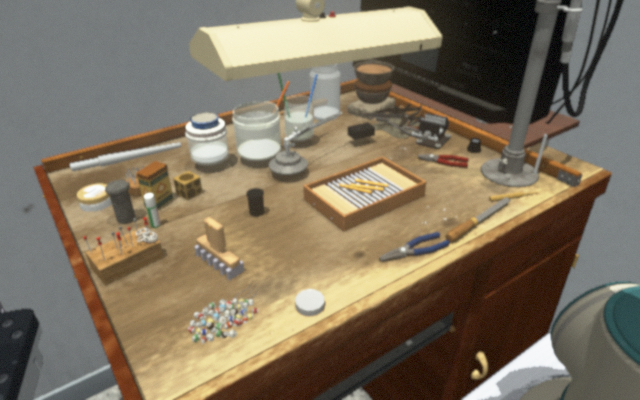

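View pics/side0.png

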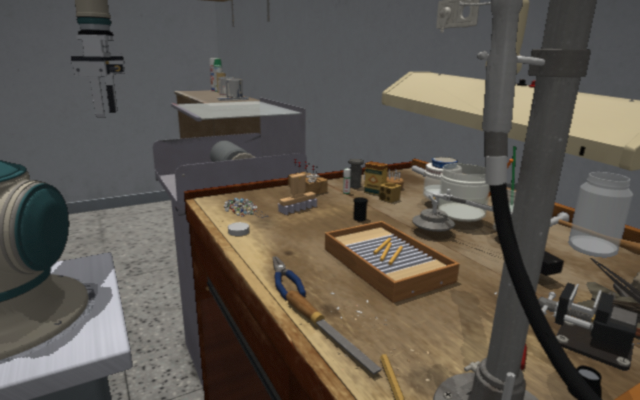

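The scene view shows the rake near (217,245), tray centre near (365,190) with rods at about (365,185), can (256,202), lid (310,301) and pliers (415,247). A lamp hangs over the back of the bench. Next I cast rays to get positions.

```bash
cat > h.py <<'E'
from station import robot
import cv2,numpy as np
from scipy.spatial.transform import Rotation as R
def ray(f,u,v):
    K=f["mtx"];return np.array(f["eye"]),R.from_rotvec(np.ravel(f["rotation"])).apply([(u-K[0,2])/K[0,0],(v-K[1,2])/K[1,1],1]) if np.size(f["rotation"])==3 else np.array(f["rotation"])@[(u-K[0,2])/K[0,0],(v-K[1,2])/K[1,1],1]
def onplane(e,d,z): return e+d*(z-e[2])/d[2]
def tri(a,b):
    (p,d),(q,e)=a,b
    s=np.linalg.lstsq(np.c_[d,-e],q-p,rcond=None)[0];x,y=p+d*s[0],q+e*s[1]
    return (x+y)/2,np.linalg.norm(x-y)
def wgrab(name=None):
    pos,rot=np.array(robot.read_position()),R.from_rotvec(robot.read_tool_rot())
    f=robot.grab_frame("wrist");f["pos"],f["R"]=pos,rot
    if name: cv2.imwrite(name,f["pixels"])
    return f
def wray(f,u,v):
    K,M=f["mtx"],np.array(f["mount"]);x=np.array([(u-K[0,2])/K[0,0],(v-K[1,2])/K[1,1]]);r=np.hypot(*x)
    d=np.r_[x/r*np.sin(r),np.cos(r)] if r>1e-9 else np.array([0,0,1.])
    return f["pos"]+f["R"].apply(M[:3,3]),f["R"].apply(M[:3,:3]@d)
def down(yaw): # tool x at yaw in world, z down
    c,s=np.cos(yaw),np.sin(yaw);return R.from_matrix(np.array([[c,s,0],[s,-c,0],[0,0,-1]])).as_rotvec()
E
python3 - <<'E'
from h import *
np.set_printoptions(precision=1,suppress=True)
s=robot.grab_frame("scene");d=robot.grab_frame("side")
for n,u,v,z in[("trayL",305,187,36),("trayFar",385,161,36),("trayR",424,184,36),("trayN",347,218,36),("rakegriptop",214,223,86),("rake bar L",196,249,20),("bar R",242,272,20),("can",256,213,0),("lid",310,301,13),("pliers tip",381,259,5),("pl end",447,239,8)]:
    print(n,onplane(*ray(s,u,v),z))
print("side:",[onplane(*ray(d,*p),36) for p in((327,231),(398,283),(457,262),(371,225))],"rake",onplane(*ray(d,297,175),86))
for a,b in(((195,55),(388,97)),((437,40),(640,150)),((205,75),(385,93))):print("lamp",tri(ray(s,*a),ray(d,*b)))
cv2.imwrite("pics/a.png",cv2.resize(s["pixels"][130:330,150:470],None,fx=2.5,fy=2.5,interpolation=cv2.INTER_CUBIC))
E
```

```text
trayL [637.2 -16.6  36. ]
trayFar [ 625.4 -218.8   36. ]
trayR [ 506.3 -217.9   36. ]
trayN [502.8 -19.4  36. ]
rakegriptop [561.9 208.1  86. ]
rake bar L [598.9 234.   20. ]
bar R [499.8 196.4  20. ]
can [661.4  85.1   0. ]
lid [388.3 139.   13. ]
pliers tip [407.  -19.8   5. ]
pl end [ 377.6 -150.     8. ]
side: [array([518.6, -15.2,  36. ]), array([ 515.4, -233.8,   36. ]), array([ 646.1, -225.3,   36. ]), array([612.4, -28.8,  36. ])] rake [563.3 207.4  86. ]
lamp (array([759.4, 125.4, 282.4]), np.float64(29.78045203535627))
lamp (array([ 699.4, -421.2,  254.3]), np.float64(9.226817485064032))
lamp (array([739.1, 120.1, 272.5]), np.float64(11.613558245282599))
```

View pics/a.png

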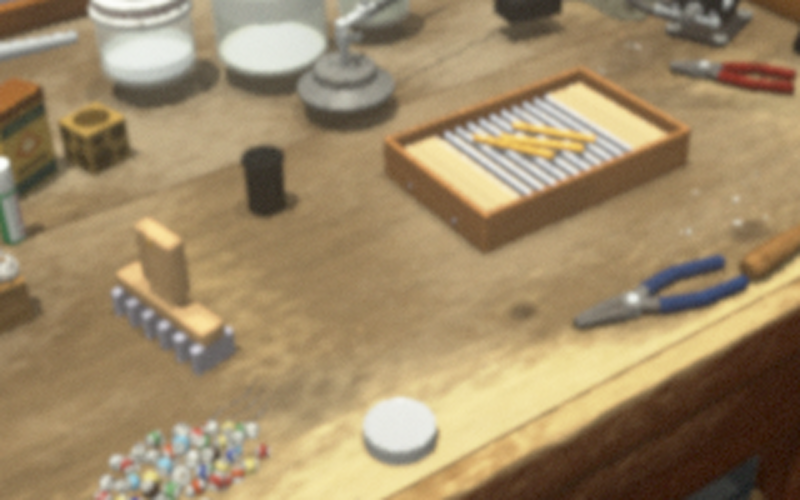

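The crop shows the tray with its long side along world y, the three rods in the middle of the bed and the rake turned about 20°. I'll take wrist looks over the tray and then the rake.

```bash
python3 - <<'E'
from h import *
robot.move_pose([550,-120,200],down(np.pi/2)); wgrab("pics/wt.png")
print(robot.read_time(),robot.read_position())
robot.move_pose([540,215,200],down(np.radians(111))); wgrab("pics/wr.png")
print(robot.read_time(),robot.read_position(),robot.read_joints())
a=cv2.imread("pics/wt.png");b=cv2.imread("pics/wr.png")
cv2.imwrite("pics/wtr.png",np.vstack([a[60:340,:],b[60:340,:]]))
E
```

```text
2.9583 [ 550.11714552 -119.23288327  200.02686108]
4.275 [540.44599824 213.78412504 200.00899011] [ 2.57459416e-01  2.92875516e-01  1.51431693e+00 -7.34497156e-04
  1.33433145e+00 -1.67821203e+00]
```

View pics/wtr.png

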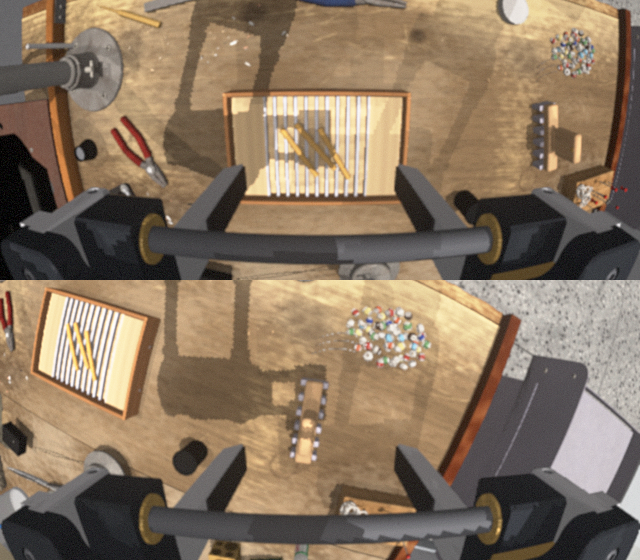

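The top half shows the tray rim at about (227..408, 91..200), rods in the middle and strips at both ends. The lower half shows the rake bar running from (312,380) to (303,462). I'll enlarge both.

```bash
python3 - <<'E'
import cv2,numpy as np
a=cv2.imread("pics/wt.png")[140:275,215:420];b=cv2.imread("pics/wr.png")[150:260,260:360]
A=cv2.resize(a,None,fx=3.9,fy=3.9,interpolation=3)[:, :800];B=cv2.resize(b,None,fx=4,fy=4,interpolation=3)
cv2.imwrite("pics/za.png",A);
cv2.imwrite("pics/zb.png",B)
E
```

```text
(no output)
```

View pics/za.png

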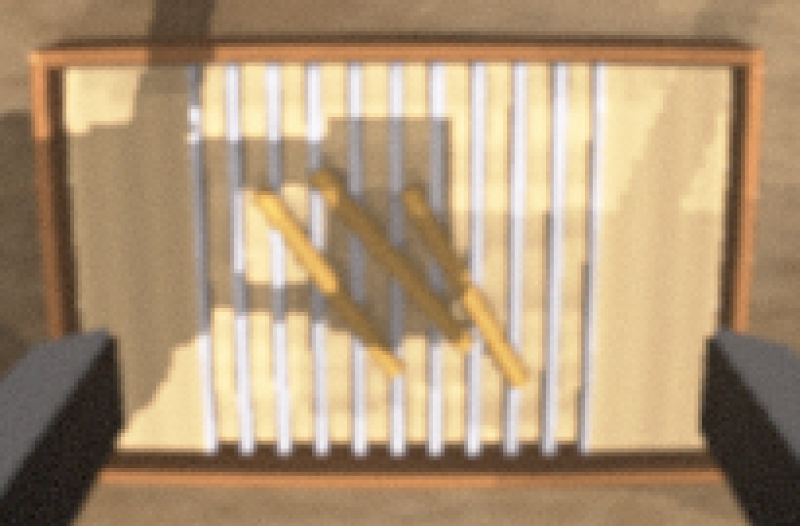

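View pics/zb.png

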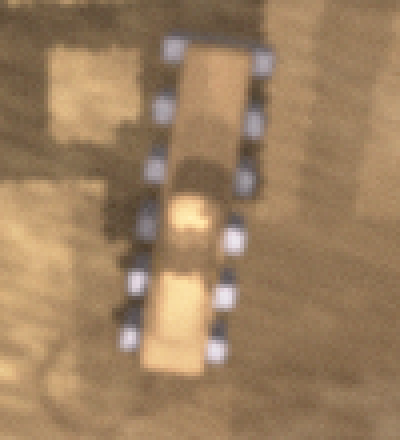

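The tray's outer ribs run (195,65)-(211,452) and (599,65)-(585,452) in the crop. The rake bar's end midpoints are (219,48) and (173,370) in its crop.

```bash
python3 - <<'E'
from h import *
np.set_printoptions(precision=1,suppress=True)
f=robot.grab_frame("wrist")
def F(p,yaw): g=dict(f);g["pos"]=np.array(p);g["R"]=R.from_rotvec(down(yaw));return g
T=F([550.1,-119.2,200],np.pi/2);G=F([540.4,213.8,200],np.radians(111))
za=lambda u,v,z:onplane(*wray(T,215+u/3.9,140+v/3.9),z)[:2]
zb=lambda u,v,z:onplane(*wray(G,260+u/4,150+v/4),z)[:2]
for n,z,ps in(("ribs",24,[(195,65),(211,452),(599,65),(585,452)]),("rim outer top",36,[(32,48),(762,46)]),("rods",27.5,[(262,193),(397,373),(322,178),(464,343),(412,192),(522,382)])):
    print(n,*[za(u,v,z) for u,v in ps])
r=[za(u,v,24) for u,v in[(195,65),(211,452),(599,65),(585,452)]];print("center",np.mean(r,0))
print("rake bar",zb(219,46,33),zb(173,370,33),"teeth",[zb(u,v,20) for u,v in[(174,48),(262,62),(130,338),(217,350)]])
E
```

```text
ribs [ 518.2 -181.6] [ 641.3 -182.2] [518.2 -63.5] [641.  -62.8]
rim outer top [ 510.8 -227.6] [510.3 -17.7]
rods [ 555.8 -162.2] [ 612.2 -122.6] [ 551.4 -144.4] [ 602.4 -102.2] [ 555.6 -118.1] [615.3 -84.2]
center [ 579.7 -122.5]
rake bar [517. 199.] [611.5 220.4] teeth [array([523.8, 187.6]), array([518.6, 212.6]), array([611.7, 205.7]), array([605.7, 231.8])]
```

Tray centre is (579.5,-122.5) with yaw about 0. The rib pitch and rod lengths match what's given. Rake is at (564.5,209.5) with yaw about 12.5° and a bar length of 97 mm, which also fits. Now I'll grasp it.

```bash
python3 - <<'E'
from h import *
np.set_printoptions(precision=2,suppress=True)
p=lambda *a:print(*a,"t",round(robot.read_time(),2),np.array(robot.read_position()),"F",np.array(robot.read_wrist_force()))
o=down(np.radians(102.5))
robot.move_pose([564.5,209.5,130],o);p("above")
robot.move_straight([564.5,209.5,55],rate=80);p("at")
robot.set_gripper(10,40);p("grip",robot.read_opening())
robot.move_straight([564.5,209.5,118],rate=80);robot.wait(.3);p("lift",robot.read_opening(),robot.read_wrist_torque())
robot.move_straight([579.5,-43,112],down(np.pi/2),rate=110);robot.wait(.3)
F=np.array([robot.read_wrist_force() for _ in range(5)]);p("tray",F.std(0),F.mean(0))
wgrab("pics/w3.png")
E
```

```text
above t 4.72 [564.09 208.52 129.39] F [ 0.82 -0.07  0.01]
at t 5.82 [565.01 209.63  55.53] F [-0.76  0.35  0.25]
grip 14.099973888588227 t 7.02 [564.39 209.46  54.86] F [ 0.54 -0.06 -1.5 ]
lift 13.709092543175034 [ 0.01 -0.02  0.05] t 8.26 [564.31 209.46 117.54] F [ 0.47 -0.26 -1.62]
tray [0. 0. 0.] [ 0.07  0.08 -2.08] t 11.01 [579.5  -42.87 112.02] F [ 0.07  0.08 -2.08]
```

View pics/w3.png

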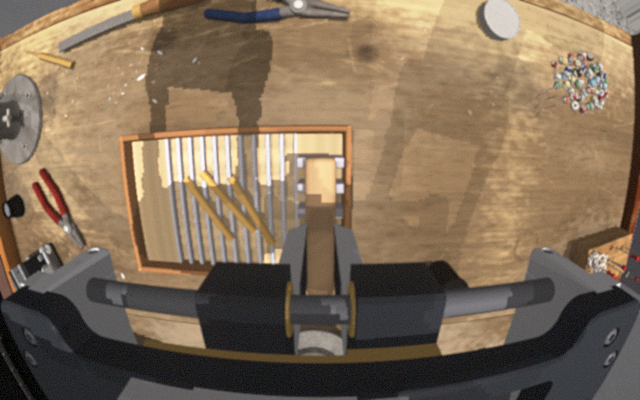

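The picture shows the rake held square, its teeth over the +y strip and clear of the end wall at about (350,200). I'll touch down by feel and comb.

```bash
cat > comb.py <<'E'
from h import *
import sys
np.set_printoptions(precision=2,suppress=True)
X=579.5
def force(n=4):
    s=[]
    for _ in range(n): robot.wait(.012);s.append(robot.read_wrist_force())
    return np.mean(s,0)
def T(): return round(robot.read_time(),2)
def zero():
    return force(15)
def touch(y,z,bias,want=4):
    while True:
        f=force()-bias
        if f[2]>want-1: break
        z-=.5 if f[2]<1 else .25
        robot.move_straight([X,y,z],rate=15)
        if z<73: print("no contact");break
    print("touch y",y,"z",round(z,2),"f",f,"t",T());return z
def comb(y,z,y1,bias,step=4,want=5,rate=30,drag=9):
    d=np.sign(y1-y);slope=0;log=[];ok=True
    while (y1-y)*d>.1:
        y+=d*min(step,abs(y1-y));z+=slope
        robot.move_straight([X,y,z],rate=rate)
        f=force(3)-bias
        c=np.clip((want-f[2])*.06,-.45,.45);z-=c;slope=np.clip(slope-.2*c,-.2,.2)
        log.append((round(y),round(z,2),*np.round(f,1)))
        if f[2]>11 or abs(f[1])>drag: ok=False;print("STOP");break
    for l in log[:: (2 if ok else 1)]: print(*l)
    print("end",ok,T());return y,z,ok
E
python3 - <<'E'
from comb import *
b=zero();print(b,T())
robot.move_straight([X,-43,84],rate=60)
z=touch(-43,84,b)
y,z,ok=comb(-43,z,-60,b)
E
```

```text
[ 0.01 -0.09 -1.81] 11.18
touch y -43 z 78.75 f [-0.87  0.26  3.71] t 14.95
-47 78.68 0.2 1.1 3.9
-55 78.69 0.3 2.0 5.4
-60 78.75 0.2 2.4 5.3
end True 16.46
```

```bash
python3 - <<'E'
from comb import *
b=np.array([0,-.1,-1.81])
y,z,ok=comb(-60,78.75,-202,b,step=4)
if not ok:
    robot.move_straight([X,y+4,z+1],rate=40)
wgrab("pics/w4.png")
E
```

```text
-64 78.8 -0.4 1.8 5.8
-72 78.79 0.0 1.1 4.6
-80 78.74 -0.2 1.6 4.6
-88 78.63 -0.2 1.5 4.4
-96 78.55 -0.2 2.1 4.9
-104 78.51 0.2 1.6 5.2
-112 78.45 -0.4 2.4 4.8
-120 78.47 0.1 1.8 5.1
-128 78.45 -0.1 1.2 4.3
-136 78.36 -0.2 1.2 4.6
-144 78.3 -0.4 1.5 4.9
-152 78.25 0.5 1.7 5.0
-160 78.23 -0.3 1.8 4.6
-168 78.2 -0.2 1.8 5.6
-176 78.16 -0.7 1.8 5.0
-184 78.13 -0.5 1.5 5.5
-192 78.05 -0.6 1.5 4.7
-200 78.04 -0.3 1.9 5.5
end True 27.52
```

View pics/w4.png

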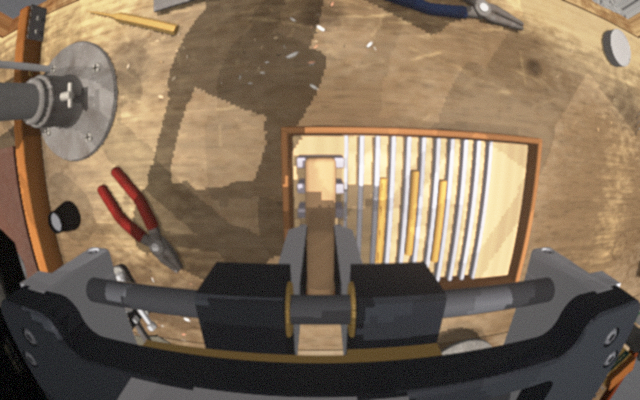

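The picture shows all three rods parallel to the ribs, near x = 381, 412 and 441 px, each in its own groove. The forces stayed at 4–6 N with no snag. Now I'll stand the rake back on its free spot.

```bash
python3 - <<'E'
from comb import *
p=robot.read_position()
robot.move_straight([X,-202,115],rate=70)
cx=cv2.resize(wgrab()["pixels"][120:300,280:560],None,fx=2.6,fy=2.6,interpolation=3);cv2.imwrite("pics/w5.png",cx)
robot.move_straight([564.5,209.5,112],down(np.radians(102.5)),rate=130);robot.wait(.3)
b=zero();print(b,T())
robot.move_straight([564.5,209.5,57.5],rate=60);z=57.5
while z>53:
    f=force()-b
    if f[2]>1.5: break
    z-=.4;robot.move_straight([564.5,209.5,z],rate=15)
print("z",z,f,T())
robot.set_gripper(40);print(robot.read_opening(),T())
robot.move_straight([564.5,209.5,150],rate=80);
robot.move_pose([470,100,260],down(np.radians(102.5)));robot.wait(.3);print(T())
s=robot.grab_frame("scene")["pixels"];wgrab("pics/w6.png")
A=cv2.resize(s[130:330,150:470],None,fx=2.5,fy=2.5,interpolation=3);cv2.imwrite("pics/s6.png",A[:,:])
cv2.imwrite("pics/fin.png",np.vstack([cv2.resize(cx,(460,296)),cv2.resize(A,(460,288))]))
E
```

```text
[ 0.02  0.08 -1.8 ] 32.04
z 54.70000000000001 [ 0.11 -0.08  1.61] 35.12
40.190372458401306 35.73
38.12
```

View pics/fin.png

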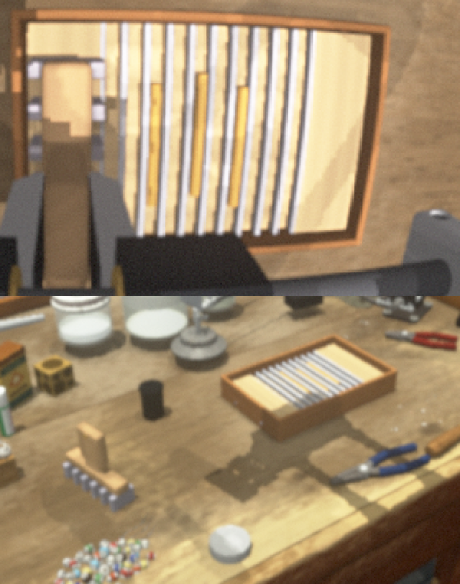

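View pics/w6.png

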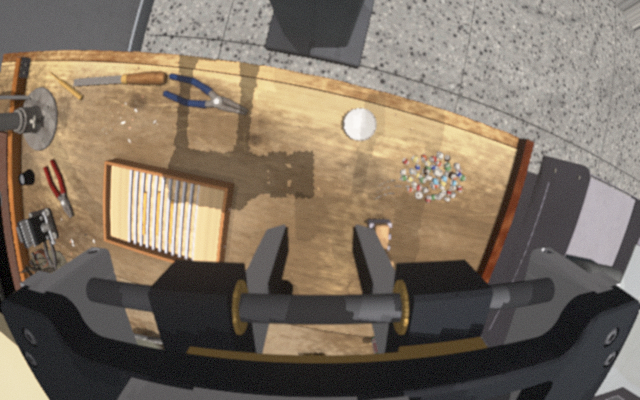

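Each rod lies between ribs in a separate groove, at (153,145), (200,130) and (238,145) in the upper view. The rake stands upright clear of the tray, the other items haven't moved, and the gripper is clear.

```bash
python3 -c "
from station import robot
robot.finish_job()"
```

```text
the job is handed in; nothing more can be done
```

All three brass rods now lie in separate grooves, and the rake stands upright on the bench, clear of the tray. I handed the job in at about 38 s of the 72 s allowed.

- **Combing:** I gripped the rake by its plate, set the teeth down on the +y strip by feel and combed once to the -y strip. The logged downward force was about 4–6 N, with drag up to about 2.4 N. Nothing snagged or wedged.
- **Rods:** the close wrist pictures after the pass show each rod down between two ribs. I did not measure their final heights. The teeth did pass over the whole bed at rib level with a steady load, which fits all three being down.
- **Rake and surroundings:** I put the rake back where it had stood, with about 1.6 N of contact force. The last pictures show it upright, the can, lid and pliers where they were, and the gripper away from everything.

No check failed or disagreed.

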